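# Push the tile crate up the ramp and behind the lip

## Task

Push the small wooden crate of tiles up the ramp of the stand, without lifting it off or tipping it over, until its trailing edge drops behind the lip at the top and it sits flat in the pocket. Leave the empty crate and the tea glass where they are.

Things in the scene. Friction and masses are not known exactly. Their poses are not given: they have to be found in the camera images.
- tile_crate: crate to push, light wood, 84 (its x) x 96 (y) x 55 mm, walls 7 mm, with five tiles fixed on edge in it, up to 68 mm above its underside. Origin: centre of underside, z up. About 0.6 kg. Stands before the ramp's foot, x uphill within 6 deg, within 10 mm of the centre line. Pushed on its rear (-x) face 20 to 45 mm above its underside it slides without tipping (3 to 15 N).
- ramp_stand: fixed wooden ramp stand. Origin: on the bench under the lip's far (pocket) face, on the centre line; +x points uphill, z up. Even ramp from bench height at x = -130 mm to 26 mm high at x = -6 mm. Kerbs 14 mm thick, 120 mm apart, stand 14 mm above the ramp; at the foot they go on as flared guides 16 mm high, out to x = -178 mm, 155 mm apart there.
- pocket (a point): centre of the pocket floor beyond the lip, axes as the ramp stand's; in its frame at x = 52, y = 0, z = 17 mm. The dark lip's flat top is 26 mm high from x = -6 to 0 mm, then drops straight 9 mm to this floor, which runs to an end stop at x = 104 mm (its top 51 mm high): 20 mm longer than the crate. Kerbs, 120 mm apart, stand 23 mm above the floor.
- empty_crate: bystander: crate of the same wood and size (84 x 96 x 55 mm) with nothing in it, loose on the bench well to the left of the ramp stand. Origin: centre of its underside. Behind it, beyond x = 0.4 and y = 0.58 m, stands a solid pillar of the room: keep the arm clear of it.
- tea_glass: bystander: small waisted tea glass, 61 mm across, 85 mm high, loose on the bench to the right of the ramp stand. Origin: centre of its underside.

How it is judged:
On the way:
1. the tile crate rides up the ramp, its weight on the ramp (x of tile_crate in the frame of ramp_stand between -0.125 and -0.015 m and contact force between tile_crate and ramp_stand above 0.5 N), for 0.15 s.
At the end, for the whole second after the job is handed in: The tile crate sits flat (within 3 degrees) on the pocket floor (underside within 4 mm of it), wholly behind the lip and before the end stop (centre 37 to 67 mm past the lip's pocket face, within 25 mm of the centre line), at rest (x of tile_crate in the frame of ramp_stand between 0.037 and 0.067 m and y of tile_crate in the frame of ramp_stand between -0.025 and 0.025 m and z of tile_crate in the frame of ramp_stand between 0.012 and 0.0205 m and angle between tile_crate's own z axis and vertical below 0.05 rad and linear speed of tile_crate below 0.01 m/s); the robot touches nothing.
It fails at once if the tile crate is lifted off (its underside's centre more than 55 mm above the bench; pushing takes it to about 28 mm) (z of tile_crate in the frame of ramp_stand above 0.055 m).
It fails at once if the tile crate is tipped by more than 40 degrees (angle between tile_crate's own z axis and vertical above 0.7 rad).
It fails at once if the empty crate is moved by more than 30 mm (distance of empty_crate from where it was at the start of the episode above 0.03 m).
It fails at once if the tea glass is moved by more than 30 mm (distance of tea_glass from where it was at the start of the episode above 0.03 m).
It also fails if it takes over 35 s, if anything falls off the work surface, if the arm or the gripper's body presses on something with over 40 N, if the wrist force passes 120 N, or if a joint passes its speed limit or range.

## Robot

A 7-joint arm with a two-finger parallel gripper is mounted at the origin on the work surface; the furniture and walls round the work are solid. World frame = base frame: x ahead of the robot, y to its left, z up, the work surface at z = 0. Lengths are in m, angles in rad, forces in N, time in s.
With the tool pointing down it reaches from about 0.4 to 0.85 m from the base axis. Payload 4.5 kg.
Tool frame: the origin (TCP) lies at the very end of the fingers, on their centre line; the grasp point (between the pads) lies 19 mm behind it; z points along the fingers, y is the line along which they close (so a half turn about z gives the same grasp; the last joint's range is limited). The gripper opens to 88 mm and grips with 3 to 60 N. Pads are 18 mm wide; open, the fingers measure 123 mm over their backs; the gripper's body (75 mm by 187 mm) begins 45 mm behind the grasp point.
Start: joints at [1.217, 0.689, -0.195, 1.565, 0.157, 0.902, -0.215], TCP at [0.236, -0.579, 0.239] pointing down, gripper open.
Joint ranges: [-3.01, 3.01], [-0.46, 2.08], [-1.47, 1.51], [0.13, 2.56], [-1, 4.14], [0.04, 2.09], [-2.66, 2.66]. Speed limits (rad/s): [2.57, 2.57, 3.14, 3.14, 3.14, 3.14, 3.14].

## Interface

Orientations are given as a unit quaternion [x, y, z, w].
In Python, from plant import r, optics gives the robot as it stands.
- The arm moves only by the tool servo_tool, never from a script. Its arguments are lists of equal length, an entry for each row: "translation": the shift along the tool's x, y, z in m, a list of three; "turn": the turn, a rotation vector about the tool's x, y, z in rad, a list of three. In form: {"translation": [[dx, dy, dz], ...], "turn": [[rx, ry, rz], ...]}. A call has 1 to 10 rows; each row shifts and turns the commanded pose from where the row before left it, along the tool's axes as they then stand; what a row does not reach is not made up. A row lasts 1/8 s, in which the tool goes at most 62.5 mm and 10.7 degrees, less where a joint would pass 70% of its speed; a pose out of reach is approached as far as the arm can. A call is refused whole if a number of a shift passes 0.0625 or a number of a turn 0.188, either way. A call with a gripper value outside its range is refused whole. "grip" is the opening, from 0 (shut) to 1 (fully open), set as the call begins (left out, the last holds). The fingers move at their own pace and stop on an object; "grip_force" is the grip in N (left out, the last holds). Time passes only in rows, so rows that do not move let the fingers close. It gives the time, the measured TCP pose, the force, the opening and the grip force at its end, in the units of the state.
- r.get_state(): the state, without advancing time (a new reading comes with each control period).
- optics.snapshot(name): name is "side" or "top"; returns a dict with "img" (420x560x3 uint8, red, green, blue), "z_map" (420x560 float32, m along the optical axis (not along the pixel's ray), 0 where there is no reading), "mtx" (3x3 intrinsics, pixels), "R" (3x3) and "t" (3): a world point X has camera coordinates R X + t. Camera axes: x right, y down, z forward; pixel columns grow to the right and rows downward; lengths in m; the calibration is good to about 2 mm. A picture is of the moment at which its call begins.
- r.finish_job(): hands the job in; it is judged then, once.
The state is a dict: "clock": time; "q": joint angles; "qd": joint speeds; "joint_torque": joint torques, N m; "tool_pos": TCP position; "eef_rot": TCP orientation; "contact_force": force on the tool from outside, world axes, zero at the start; "moment": the same for the moment, N m; "opening": opening from 0.0 (shut) to 1.0 (fully open); "finger_force": force on a finger pad.
Only numpy, scipy, OpenCV 4.12 (cv2) and the standard library are available. Lean on these libraries where they do the work, as an engineer would, in place of code of your own. Each camera call takes 0.05 s, during which the arm holds its last target. There are 200 camera calls.

## Working session

There is one attempt and no reset: what is moved stays moved. The work goes in short steps, Python scripts to look and compute and a tool call to move; the robot and the scene stay as the last step left them, time stands still between calls to the robot, and variables do not carry over. Pictures are saved under pics/ and viewed, at most 10 in all, crops included, and the job is handed in when it is done.

Besides the shell and the picture viewer there is one more tool, called after "Request:" as a command line: name --argument value ..., lists and objects as JSON in quotes. servo_tool: Moves the arm, as the interface text tells. Its arguments: {"type":"object","properties":{"translation":{"type":"array"},"turn":{"type":"array"},"grip":{"type":"number"},"grip_force":{"type":"number"}},"required":["translation","turn"]}

```bash
mkdir -p pics; python3 - <<'E'
from plant import r, optics
import cv2,numpy as np
for n in("side","top"):
    s=optics.snapshot(n); np.savez(f"{n}0.npz",**s)
    cv2.imwrite(f"pics/{n}0.png",s["img"][:,:,::-1])
    print(n,s["mtx"].tolist(),s["R"].round(3).tolist(),s["t"].round(3).tolist(),(s["z_map"]>0).mean())
st=r.get_state();print(st)
E
```

```text
side [[486.22764686951325, 0.0, 280.5032193439642], [0.0, 486.22764686951325, 213.9617643144902], [0.0, 0.0, 1.0]] [[-0.374, -0.927, -0.017], [-0.728, 0.306, -0.613], [0.574, -0.217, -0.79]] [0.256, 0.38, 1.122] 0.996109693877551
top [[417.25476655238305, 0.0, 277.7069125623857], [0.0, 417.25476655238305, 207.9087563927246], [0.0, 0.0, 1.0]] [[-0.028, -1.0, 0.012], [-0.996, 0.027, -0.086], [0.086, -0.015, -0.996]] [0.08, 0.528, 1.206] 0.9957227891156463
{'clock': 0.1, 'q': array([ 1.21677967,  0.6898676 , -0.19452479,  1.56622895,  0.15732718,
        0.9025069 , -0.21511846]), 'qd': array([-8.49979264e-04, -3.99619397e-03,  1.06064042e-03, -1.78143261e-03,
       -8.60659110e-05, -7.40324776e-06, -8.61969029e-05]), 'joint_torque': array([-3.28332222e-03, -5.28494132e+01, -1.27145424e+00, -1.53836972e+01,
       -5.25434338e-02,  1.96038200e-03,  3.79431935e-05]), 'tool_pos': array([ 0.23609808, -0.5780844 ,  0.23801361]), 'eef_rot': array([ 9.81250877e-01,  1.92733141e-01, -2.24025852e-04, -7.76843971e-04]), 'contact_force': array([0.17772464, 0.83829556, 0.37725367]), 'moment': array([-0.0340116 ,  0.00640114, -0.01684102]), 'finger_force': 0.0, 'opening': 1.0020171472576098}
```

View pics/top0.png

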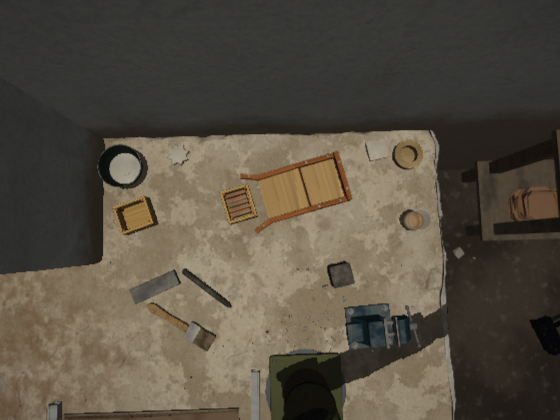

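View pics/side0.png

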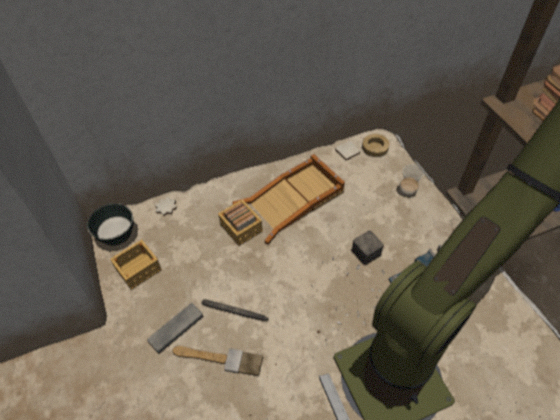

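The top view shows the tile crate at (239,204) and the ramp running right and slightly up to its end stop at (342,178), with the lip at (306,180). The empty crate is at (134,215) and the glass at (413,220). The side view shows the same layout: tile crate at (240,221), ramp toward (330,180).

```bash
cat > h.py <<'E'
import numpy as np,cv2
def cloud(s):
    z=s["z_map"];v,u=np.indices(z.shape);K=s["mtx"]
    c=np.stack([(u-K[0,2])/K[0,0]*z,(v-K[1,2])/K[1,1]*z,z],-1)
    return (c-s["t"])@s["R"]
E
python3 - <<'E'
import numpy as np,cv2
from h import *
for n,(x0,x1,y0,y1) in dict(top=(215,365,140,240),side=(215,350,150,248)).items():
    s=np.load(n+"0.npz");P=cloud(s);im=s["img"];hsv=cv2.cvtColor(im,cv2.COLOR_RGB2HSV)
    sub=(slice(y0,y1),slice(x0,x1))
    big=cv2.resize(np.ascontiguousarray(im[sub][:,:,::-1]),None,fx=5,fy=5,interpolation=cv2.INTER_CUBIC)
    cv2.imwrite(f"pics/{n}_crop.png",big)
    print(n,"bench z",np.median(P[240:300,180:330,2]) )
    for p in ([(239,204),(306,180),(285,190),(325,182),(342,178),(280,176),(290,213),(134,215),(413,220)] if n=="top" else [(240,214),(270,208),(315,180),(330,180)]):
        print(p,P[p[1],p[0]].round(3),hsv[p[1],p[0]])
    # things >8mm: connected comps
    m=((P[...,2]>.008)&(P[...,2]<.12)).astype(np.uint8);m[:130]=0
    k,l,st,c=cv2.connectedComponentsWithStats(m)
    for i in range(1,k):
        if st[i,4]>60:
            q=P[l==i];r=cv2.minAreaRect(q[:,:2].astype(np.float32));print(st[i],np.round(r[0],3),np.round(r[1],3),round(r[2],1),"zmax",q[:,2].max().round(3))
E
```

```text
top bench z -0.0006509875582101689
(239, 204) [0.54  0.176 0.067] [21 89 80]
(306, 180) [ 0.611 -0.021  0.018] [ 18 127 156]
(285, 190) [0.584 0.042 0.015] [ 18 128 153]
(325, 182) [ 0.604 -0.077  0.017] [ 18 128 161]
(342, 178) [ 0.609 -0.122  0.053] [ 12 180 115]
(280, 176) [0.626 0.056 0.014] [ 18 127 159]
(290, 213) [0.513 0.03  0.031] [ 12 178 126]
(134, 215) [0.522 0.492 0.007] [ 18 141 155]
(413, 220) [ 0.483 -0.329  0.031] [ 16 108 144]
[  78  130  262  136 4405] [0.72  0.317] [0.335 0.826] 27.6 zmax 0.12
[365 137  24  24 357] [ 0.703 -0.238] [0.06 0.06] 11.0 zmax 0.019
[393 140  30  29 489] [ 0.683 -0.328] [0.084 0.084] 42.6 zmax 0.031
[167 144  22  21 260] [0.703 0.361] [0.06  0.059] 44.0 zmax 0.02
[ 240  150  112   83 3919] [0.584 0.012] [0.18  0.296] 14.4 zmax 0.059
[220 184  38  40 950] [0.545 0.18 ] [0.097 0.085] 15.4 zmax 0.074
[112 196  46  39 697] [0.52  0.481] [0.084 0.098] 18.1 zmax 0.06
[403 208  28  22 496] [ 0.484 -0.331] [0.06  0.059] 90.0 zmax 0.09
[327 262  27  26 529] [ 0.333 -0.109] [0.062 0.063] 11.6 zmax 0.06
[181 269  50  38 328] [0.304 0.281] [0.176 0.0
[... 912 characters left out ...]
366] 14.8 zmax 0.074
[399 164  25  31 551] [ 0.481 -0.331] [0.06  0.063] 49.0 zmax 0.09
[155 196  22  18 236] [0.7   0.358] [0.061 0.059] 47.4 zmax 0.02
[352 230  32  34 715] [ 0.329 -0.109] [0.064 0.065] 10.6 zmax 0.06
[ 110  239   52   49 1138] [0.518 0.481] [0.092 0.096] 18.1 zmax 0.06
[414 248  21  18 128] [ 0.2   -0.192] [0.032 0.056] 13.1 zmax 0.12
[201 299  68  21 430] [0.3   0.281] [0.179 0.019] 51.9 zmax 0.024
[ 147  302   56   51 1109] [0.31 0.43] [0.049 0.141] 23.0 zmax 0.029
[ 334  336  121   84 4512] [ 0.001 -0.   ] [0.208 0.206] 89.9 zmax 0.12
[ 172  345   91   31 1274] [0.199 0.36 ] [0.216 0.052] 57.8 zmax 0.022
[319 373  31  47 566] [0.008 0.145] [0.025 0.11 ] 89.4 zmax 0.029
```

View pics/top_crop.png

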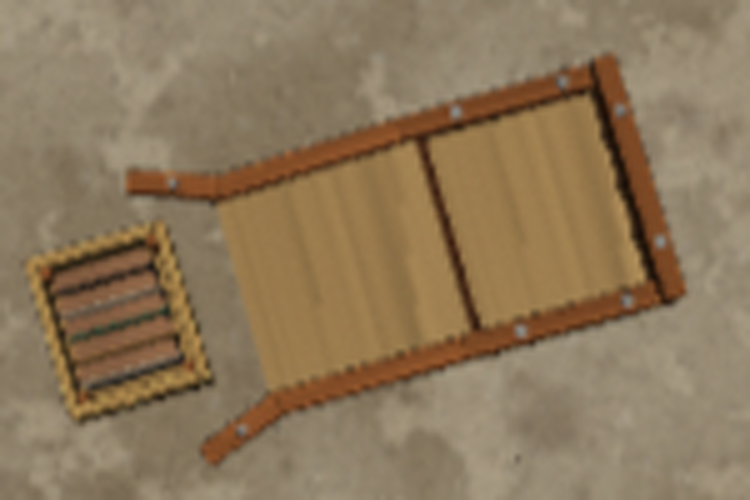

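The crop shows the crate rear-left of the ramp, aligned with it. The lip line runs from crop (422,140) to (478,328), which is full image (299.4,168) to (310.6,205.6). Next I'll fit the ramp frame and the crate pose.

```bash
cat >> h.py <<'E'
def ray(s,u,v,z):
    R,t,K=s["R"],s["t"],s["mtx"];c=-R.T@t;d=R.T@np.linalg.inv(K)@[u,v,1.]
    return c+d*(z-c[2])/d[2]
U=None
def crate(s,lo=.045,hi=.064,rng=((.45,.62),(.1,.26))):
    P=cloud(s);q=P[(P[...,2]>lo)&(P[...,2]<hi)&(P[...,0]>rng[0][0])&(P[...,0]<rng[0][1])&(P[...,1]>rng[1][0])&(P[...,1]<rng[1][1])]
    return cv2.minAreaRect(q[:,:2].astype(np.float32))
E
python3 - <<'E'
from h import *
for n in("top","side"):
    s=np.load(n+"0.npz");P=cloud(s);hsv=cv2.cvtColor(s["img"],cv2.COLOR_RGB2HSV)
    print(n,crate(s))
    reg=(P[...,0]>.45)&(P[...,0]<.7)&(P[...,1]>-.14)&(P[...,1]<.12)&(P[...,2]>.004)
    k=reg&(hsv[...,0]<15)&(hsv[...,1]>150)
    # end stop: z 46..56 ; kerbs pocket z 36..44
    e=P[reg&(P[...,2]>.046)&(P[...,2]<.06)&k]
    re=cv2.minAreaRect(e[:,:2].astype(np.float32));print("stop",re)
    kk=P[reg&(P[...,2]>.034)&(P[...,2]<.044)&k&(P[...,1]>-.1)]
    for f in (kk[:,0]>.6,kk[:,0]<.58):
        l=cv2.fitLine(kk[f][:,:2].astype(np.float32),cv2.DIST_HUBER,0,.01,.01).ravel();print("kerb",len(kk[f]),l,np.degrees(np.arctan2(l[0],-l[1])))
s=np.load("top0.npz")
for uv in((299.4,168),(310.6,205.6)):print("lip",ray(s,*uv,.026))
E
```

```text
top ((0.5450553894042969, 0.1803448647260666), (0.09670236706733704, 0.08415740728378296), 15.232452392578125)
stop ((0.6185668706893921, -0.12384743988513947), (0.1434309333562851, 0.013980855233967304), 14.981571197509766)
kerb 157 [ 0.25827393 -0.9660717   0.6636854  -0.03632698] 14.967668
kerb 137 [ 0.25355223 -0.9673217   0.53061444 -0.04880331] 14.687814
side ((0.5437631607055664, 0.18045617640018463), (0.10283347219228745, 0.08706562966108322), 15.5906982421875)
stop ((0.6011437773704529, -0.09168972074985504), (0.14170286059379578, 0.08975069969892502), 19.67167091369629)
kerb 115 [ 0.2317033  -0.9727865   0.6570858  -0.02965906] 13.397372
kerb 109 [ 0.24642467 -0.9691619   0.5244316  -0.04508008] 14.266043
lip [ 0.64669139 -0.00189245  0.026     ]
lip [ 0.53400693 -0.03119557  0.026     ]
```

Request:
servo_tool --translation '[[0.03,0,0],[0.05,0,0],[0.05,0,0],[0.05,0,0],[0.05,0,0],[0.05,0,0],[0.05,0,0],[0.05,0,0],[0.05,0,0],[0.05,0,0]]' --turn '[[0,0,-0.05],[0,0,-0.083],[0,0,-0.083],[0,0,-0.083],[0,0,-0.083],[0,0,-0.083],[0,0,-0.083],[0,0,-0.083],[0,0,-0.083],[0,0,-0.083]]' --grip 0.5

```text
clock: 1.35
tool_pos: [0.5805, -0.2598, 0.2382]
eef_rot: [0.829, 0.559, -0.0, -0.0]
contact_force: [0.8, 0.1, -0.1]
opening: 0.501
finger_force: 0.0
```

Request:
servo_tool --translation '[[0.05,0,0],[0.05,0,0],[0.05,0,0],[0.05,0,0],[0.05,0,0],[0.05,0,0],[0.05,0,0],[0.05,0,0],[0.05,0,0],[0.03,0,0]]' --turn '[[0,0,-0.08],[0,0,-0.08],[0,0,-0.08],[0,0,-0.08],[0,0,-0.08],[0,0,-0.08],[0,0,-0.08],[0,0,-0.08],[0,0,0],[0,0,0]]'

```text
clock: 2.6
tool_pos: [0.5998, 0.2107, 0.2384]
eef_rot: [0.61, 0.792, 0.0, -0.001]
contact_force: [-0.1, -0.0, -0.1]
opening: 0.503
finger_force: 0.0
```

```bash
cat >> h.py <<'E'
from scipy.spatial.transform import Rotation as Ro
O=np.array([.590,-.0166]);u=np.array([.257,-.966]);n=np.array([.966,.257])
def rampf(p): d=np.asarray(p)[:2]-O;return np.array([d@u,d@n]).round(4)
def where(r):
    s=r.get_state();M=Ro.from_quat(s["eef_rot"]).as_matrix()
    print("t",s["clock"],"tcp",s["tool_pos"].round(4),"ramp",rampf(s["tool_pos"]),"yaw",np.degrees(np.arctan2(M[1,0],M[0,0])).round(2),"toolz",M[:,2].round(3),"F",s["contact_force"].round(1));return s,M
E
python3 -c "
from h import *;from plant import r
s,M=where(r)
d=np.r_[O-.293*u+.005*n,.239]-s['tool_pos'];print('tool delta',M.T@d)"
```

```text
t 2.6 tcp [0.5998 0.2107 0.2384] ramp [-0.217   0.0679] yaw 104.75 toolz [-0.001  0.001 -1.   ] F [-0.1 -0.  -0.1]
tool delta [ 0.07562195 -0.06313968 -0.00043903]
```

Request:
servo_tool --translation '[[0.038,-0.032,0],[0.038,-0.031,0],[0,0,0.04],[0,0,0.05],[0,0,0.05],[0,0,0.04],[0,0,0.028],[0,0,0]]' --turn '[[0,0,0],[0,0,0],[0,0,0],[0,0,0],[0,0,0],[0,0,0],[0,0,0],[0,0,0]]'

```text
clock: 3.6
tool_pos: [0.5197, 0.264, 0.0286]
eef_rot: [0.612, 0.791, -0.002, -0.001]
contact_force: [-0.6, 0.7, -0.5]
opening: 0.504
finger_force: 0.0
```

```bash
python3 -c "
from h import *;from plant import r,optics
where(r)
s=optics.snapshot('side');cv2.imwrite('pics/side1.png',s['img'][:,:,::-1])"
```

```text
t 3.6 tcp [0.5197 0.264  0.0286] ramp [-0.2892  0.0042] yaw 104.58 toolz [-0.004 -0.003 -1.   ] F [-0.6  0.7 -0.5]
```

View pics/side1.png

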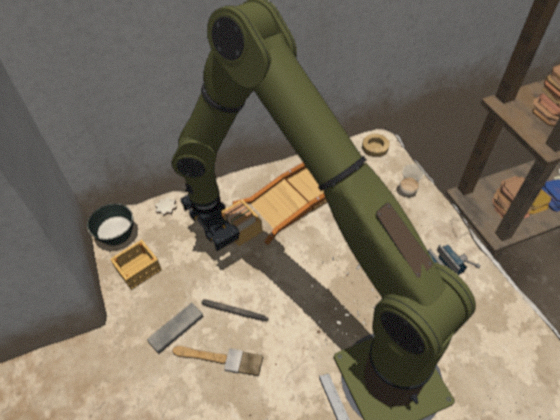

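The side view shows the gripper lowered behind the tile crate at (215,228), with the bystanders untouched. Next I start pushing.

Request:
servo_tool --translation '[[-0.015,0,0],[-0.015,0,0],[-0.015,0,0],[-0.015,0,0],[-0.015,0,0],[-0.015,0,0],[-0.015,0,0],[-0.015,0,0],[-0.015,0,-0.001],[-0.015,0,-0.002]]' --turn '[[0,0,-0.005],[0,0,0],[0,0,0],[0,0,0],[0,0,0],[0,0,0],[0,0,0],[0,0,0],[0,0,0],[0,0,0]]'

```text
clock: 4.9
tool_pos: [0.5595, 0.1214, 0.0341]
eef_rot: [0.609, 0.793, 0.002, -0.001]
contact_force: [-1.1, 5.8, -0.2]
opening: 0.496
finger_force: 2.7
```

```bash
python3 -c "
from h import *;from plant import r,optics
where(r)
s=optics.snapshot('top');cv2.imwrite('pics/top2.png',cv2.resize(s['img'][130:250,200:360,::-1],None,fx=4,fy=4))"
```

```text
t 4.9 tcp [0.5595 0.1214 0.0341] ramp [-0.1411  0.006 ] yaw 104.9 toolz [ 0.     0.004 -1.   ] F [-1.1  5.8 -0.2]
```

View pics/top2.png

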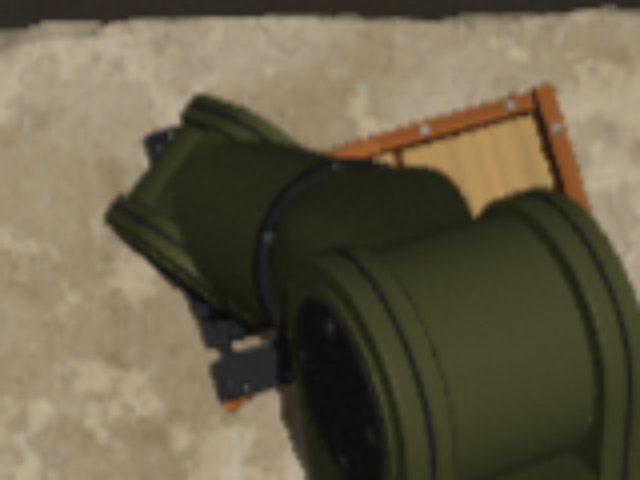

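The arm hides the crate here, but the 5.8 N force shows it is in contact and sliding. I'll carry on up the slope.

Request:
servo_tool --translation '[[-0.015,0,-0.002],[-0.015,0,-0.003],[-0.015,0,-0.003],[-0.015,0,-0.003],[-0.015,0,-0.003],[-0.015,0,-0.003],[-0.015,0,-0.003]]' --turn '[[0,0,0],[0,0,0],[0,0,0],[0,0,0],[0,0,0],[0,0,0],[0,0,0]]'

```text
clock: 5.82
tool_pos: [0.5873, 0.0227, 0.0556]
eef_rot: [0.608, 0.794, 0.003, -0.001]
contact_force: [-0.5, 6.1, 3.6]
opening: 0.499
finger_force: 4.3
```

```bash
python3 -c "
from h import *;from plant import r,optics
where(r)
s=optics.snapshot('side');cv2.imwrite('pics/side3.png',cv2.resize(s['img'][110:260,190:390,::-1],None,fx=4,fy=4))"
```

```text
t 5.825 tcp [0.5873 0.0227 0.0556] ramp [-0.0387  0.0075] yaw 105.05 toolz [ 0.003  0.006 -1.   ] F [-0.5  6.1  3.6]
```

View pics/side3.png

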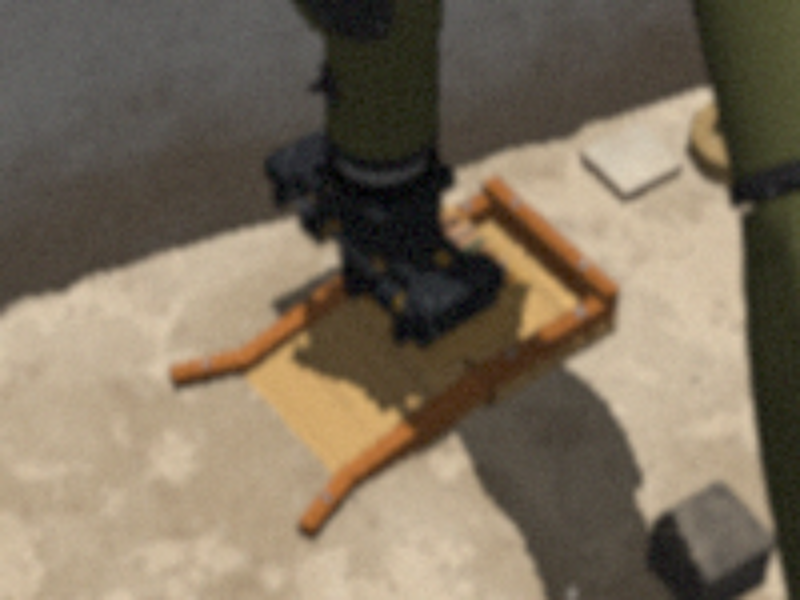

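The crate is hidden behind the gripper at about (420,270). The ramp behind it is empty and about 6 N of contact persists, so it is being pushed over the lip. I'll push the last 40 mm level and slowly.

Request:
servo_tool --translation '[[-0.01,0,0],[-0.01,0,0],[-0.01,0,0],[-0.01,0,0],[-0.004,0,0],[0,0,0],[0,0,0]]' --turn '[[0,0,0],[0,0,0],[0,0,0],[0,0,0],[0,0,0],[0,0,0],[0,0,0]]'

```text
clock: 6.75
tool_pos: [0.5977, -0.0236, 0.0537]
eef_rot: [0.61, 0.793, 0.0, -0.0]
contact_force: [-0.9, 4.2, -1.3]
opening: 0.499
finger_force: 1.3
```

```bash
python3 -c "
from h import *;from plant import r,optics
where(r)"
```

```text
t 6.75 tcp [ 0.5977 -0.0236  0.0537] ramp [0.0087 0.0056] yaw 104.87 toolz [-0.  0. -1.] F [-0.9  4.2 -1.3]
```

Request:
servo_tool --translation '[[0.02,0,0],[0.03,0,-0.02],[0.03,0,-0.05],[0.05,0,-0.06],[0.05,0,-0.06],[0.06,0,0],[0.06,0,0],[0.06,0,0],[0.03,0,0],[0,0,0]]' --turn '[[0,0,0],[0,0,0],[0,0,0],[0,0,0],[0,0,0],[0,0,0],[0,0,0],[0,0,0],[0,0,0],[0,0,0]]'

```text
clock: 8.0
tool_pos: [0.5007, 0.3378, 0.2203]
eef_rot: [0.607, 0.795, 0.001, -0.0]
contact_force: [-0.0, -0.7, 0.8]
opening: 0.502
finger_force: 0.0
```

```bash
python3 -c "
from h import *;from plant import r,optics
where(r)
s=optics.snapshot('side');cv2.imwrite('pics/side4.png',cv2.resize(s['img'][110:260,190:390,::-1],None,fx=4,fy=4))
for n in('side','top'):
  s=optics.snapshot(n);c=crate(s,.062,.08,((.52,.70),(-.11,.06)));print(n,c,rampf(c[0]))
  c=crate(s,.062,.095,((.52,.70),(-.11,.06)))
  P=cloud(s);q=P[(P[...,2]>.06)&(P[...,2]<.1)&(P[...,0]>.54)&(P[...,0]<.68)&(P[...,1]>-.11)&(P[...,1]<.05)]
  print(len(q),np.percentile(q[:,2],[5,50,95]))
"
```

```text
t 8.0 tcp [0.5007 0.3378 0.2203] ramp [-0.3653  0.0048] yaw 105.22 toolz [ 0.     0.002 -1.   ] F [-0.  -0.7  0.8]
side ((0.6070659160614014, -0.0734558254480362), (0.10029497742652893, 0.08674446493387222), 14.84522819519043) [0.0593 0.0019]
729 [0.06367697 0.07693902 0.08640783]
top ((0.6105189323425293, -0.07299207895994186), (0.09614232927560806, 0.08475721627473831), 14.86585521697998) [0.0597 0.0053]
809 [0.0648452  0.07908807 0.08578472]
```

View pics/side4.png

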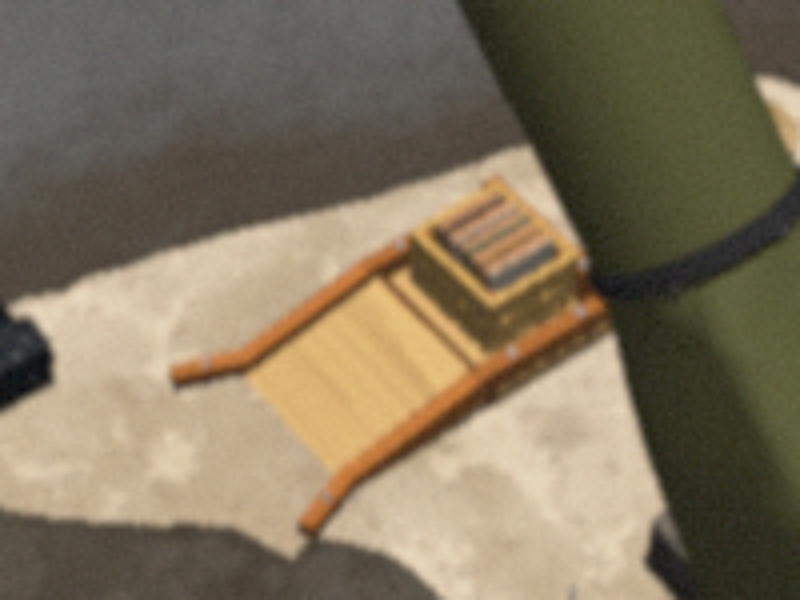

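The crate sits in the pocket, behind the dark lip that runs from (390,280) to (480,360). Its centre is at x ≈ 59 mm, y ≈ 4 mm, and its tile tops stand at 85 mm, as expected when flat on the pocket floor (17 + 68 mm). Nothing is touching it.

```bash
python3 -c "
from plant import r
print(r.finish_job())"
```

```text
the job is handed in; nothing more can be done
None
```

The tile crate was pushed up the ramp and, by my last camera check, sits flat in the pocket about 59 mm past the lip; the arm stayed clear of the empty crate and tea glass, and the job is handed in (no verdict was returned).

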